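Square up a tilting camera plate with an engineer's square

ROBOT

A 7-joint arm with a two-finger parallel gripper is mounted at the origin on the work surface. World frame = base frame: x ahead of the robot, y to its left, z up, the work surface at z = 0. Lengths are in m, angles in rad, forces in N, time in s.
With the tool pointing down it reaches from about 0.425 to 0.925 m from the base axis. Payload 6.8 kg.
Tool frame: the origin (TCP) lies at the very end of the fingers, on their centre line; the grasp point (between the pads) lies 19 mm behind it; z points along the fingers, y is the line along which they close (so a half turn about z gives the same grasp; the last joint's range is limited). The gripper opens to 85 mm and grips with 20 to 120 N. Pads are 22 mm wide; open, the fingers measure 114 mm over their backs; the gripper's body (76 mm by 85 mm) begins 54 mm behind the grasp point. The pads swing forward as they close: fully open they stand 13 mm farther back than shut.
Start: joints at [-1.25, 0.477, 0.022, 1.555, -0.011, 1.109, -0.083], TCP at [0.281, 0.614, 0.231] pointing down, gripper open.
Joint ranges: [-2.96, 2.96], [-0.34, 2.1], [-1.41, 1.46], [0.24, 2.44], [-1.37, 4.51], [0.17, 1.92], [-2.96, 2.96]. Speed limits (rad/s): [2.39, 2.39, 3.14, 3.14, 3.14, 3.14, 3.14].

INTERFACE

Orientations are given as a rotation vector (axis times angle).
In Python, from bench import r gives the robot as it stands.
- The arm moves only by the tool play_rows, never from a script. Its argument "targets" is text: rows parted by semicolons, each of 5 numbers parted by spaces: the closure, from -1 (fully open) to 1 (shut), then the shift along the tool's x, y, z in m, then the turn about the tool's z in rad. In form: gripper dx dy dz spin; .... A call has 1 to 8 rows; each row is the pose to reach, as a shift and turn from the pose commanded when the call began, along the tool's axes at that moment; what a row does not reach only later rows make up. A row lasts 1/12 s, in which the tool goes at most 41.7 mm and 7.16 degrees, less where a joint would pass 70% of its speed; a pose out of reach is approached as far as the arm can. A call with a gripper value outside its range is refused whole. The fingers move at their own pace and stop on an object; "squeeze" is the grip in N (left out, the last holds). Time passes only in rows, so rows that repeat a pose let the fingers close. It gives the time, the measured TCP pose, the force, the opening and the grip force at its end, in the units of the state.
- r.get_obs(): the state, without advancing time (a new reading comes with each control period).
- r.grab_frame(name): name is "side" or "top"; returns the picture (420x560x3 uint8, red, green, blue); there is no depth.
- r.camera_info(name): a dict with "fov_y" (degrees; the focal length in pixels is half the picture's height over the tangent of half this angle, whatever the lens; pixels are square), "cx", "cy" (the principal point, pixels), "k1" (the pictures are not rectified: a ray, as slopes to the right and down, at radius r is drawn at 1 + k1 r^2 times it, then the intrinsics apply), "position" and "rotation" of the camera in the world. Camera axes: x right, y down, z forward; pixel columns grow to the right and rows downward; lengths in m; the calibration is good to about 2 mm. A picture is of the moment at which its call begins. camera_info takes no time and is no camera call.
- r.hand_in(): hands the job in; it is judged then, once.
The state is a dict: "clock": time; "joints": joint angles; "qvel": joint speeds; "tau": joint torques, N m; "tcp_pos": TCP position; "orientation": TCP orientation; "contact_force": force on the tool from outside, world axes, zero at the start; "moment": the same for the moment, N m; "grip_width": finger opening in m; "gripper_force": force on a finger pad.
Only numpy, scipy, OpenCV 4.12 (cv2) and the standard library are available. Lean on these libraries where they do the work, as an engineer would, in place of code of your own. Each camera call takes 0.05 s, during which the arm holds its last target. There are 200 camera calls.

TASK

The camera plate in the tilt mount is leaning out of square with the mount's block. Take the engineer's square from its rack, set its stock flat and firmly on the block's top face with the blade hanging down in front of the plate, and draw the blade gently back until it has swung the plate square and the square lies flush on both faces with no gap; keep it pressed there for a second or two. Then hang the square back in its rack, leaving the plate square; touch the plate with nothing but the square, never force it, and do not disturb the other things on the table.

Things in the scene. Friction and masses are not known exactly. Their poses are not given: they have to be found in the camera images.
- square: Engineer's square, steel, 0.34 kg. Origin: inner corner (stock's underside meets blade's inner edge), mid thickness. x along the stock towards the blade, z up. Stock x -74 to 26, 16 thick (y), z 0 to 30: grip it from above across the 16, fingertips just above its underside. Blade hangs down: x 0 to 26, 5 thick, z 0 to -80. Starts hanging upright in the rack.
- rack: Grey block that stores the square, fixed. Origin on the table, x to its front, z up. Flat top 100 above the table, x -87 to 38, 74 wide. A 15 wide notch (y -7.5 to 7.5), open above and in front, runs from x -2 to 38: the blade hangs in it, the stock lies on the top behind. Square's place: origin at x 1, y 0, z 100, axes parallel to the rack's (x -7 to 11, y -8 to 8 will do).
- block: Aluminium reference block of the tilt mount, fixed. Origin under the middle of its front face, 0 to 12 above the table (the mount stands on a spacer plate); x out of the front towards the plate, z up. Flat top at z 105, x -80 to 0, 88 wide (y): the square's stock sits here. Two cheeks in front (tops at z 76, |y| 43 to 52) carry the plate.
- plate: Black plate 82 wide (y), 70 tall (z), 10 thick (x) on a level pivot through its middle. Origin on the pivot, at x 17, z 65 of the block's frame. x out of its front face (at x 5). When square its axes are parallel to the block's, its face 22 in front of the block's front, its top 5 below the block's top. Starts with its top 0.06 to 0.17 rad forward.
- plate_mid (a point): Middle of the plate's front face; meet it within 25 sideways. Snug pivot: 6 to 7 N at the plate's top or bottom edge turns it, even past square; it stays where left. Flush along both halves it stops and the push rises steeply; keep the push on the plate under 14 N. About 10 N down on the stock, over the block, keeps it from rocking; sliding it then drags with 1 to 3 N.
- driver: bystander: screwdriver with black handle, 170 long, lying down; leave alone. Origin under it.
- objective: bystander: microscope objective standing, 33 across, 49 tall; leave alone. Origin under it.
- stage_insert: bystander: flat black frame 110 x 160 x 7; leave alone. Origin under its centre.
- camera: bystander: cream box camera 80 x 72 x 72; leave alone. Origin under it.
- post: bystander: bright steel post 25 across, 150 tall, on a round foot 62 across; leave alone. Origin under it.
- post_holder: bystander: short black post holder, 50 tall, foot 50 across; leave alone. Origin under it.
- slide_box: bystander: pale slide box 85 x 172 x 32; leave alone. Origin under it.
- stage_controller: bystander: cream hand controller 110 x 80, 36 tall with its knob; leave alone. Origin under it.
There are look-alikes about, which are no part of the job. Leave any purple or red look-alike of the square alone.

How it is judged:
By the outcome, as a careful person would: the job done as asked, in the order asked, and still so for the second after the job is handed in, with the robot touching nothing.
It also fails if it takes over 70 s, if anything falls off the work surface, if the arm or the gripper's body presses on something with over 40 N, if the wrist force passes 120 N, or if a joint passes its speed limit or range.

## Working session

There is one attempt and no reset: what is moved stays moved. The work goes in short steps, Python scripts to look and compute and a tool call to move; the robot and the scene stay as the last step left them, time stands still between calls to the robot, and variables do not carry over. Pictures are saved under pics/ and viewed, at most 10 in all, crops included, and the job is handed in when it is done.

Besides the shell and the picture viewer there is one more tool, called after ">>>" as name(argument=value, ...) on one line, values as JSON. play_rows: Moves the arm, as the interface text tells. Its arguments: {"type":"object","properties":{"targets":{"type":"string"},"squeeze":{"type":"number"}},"required":["targets"]}

```bash
mkdir -p pics; ls; python3 - <<'E'
from bench import r
import cv2
for n in ("top","side"):
    im=r.grab_frame(n); cv2.imwrite(f"pics/{n}0.png",cv2.cvtColor(im,cv2.COLOR_RGB2BGR)); print(n,r.camera_info(n))
print(r.get_obs())
E
```

```text
pics
top {'fov_y': 51.01556103072929, 'cx': 280.1499892185529, 'cy': 212.72938353698035, 'k1': -0.13178313679675113, 'position': array([ 0.42194908, -0.01578387,  1.13412278]), 'rotation': array([-2.11729118,  2.12610064, -0.14055346])}
side {'fov_y': 56.86854179155899, 'cx': 271.86145635141827, 'cy': 209.32716823534366, 'k1': -0.030666320605188566, 'position': array([ 0.37902191, -0.58490345,  0.83986087]), 'rotation': array([-2.41708434,  0.37351671, -0.1609262 ])}
{'clock': 0.1, 'joints': array([-1.25008372,  0.47774479,  0.0223664 ,  1.55635543, -0.01149962,
        1.10929457, -0.0831316 ]), 'qvel': array([ 1.32221388e-03, -1.93701433e-03, -6.53160047e-04, -2.57141929e-03,
        4.50121264e-04,  1.41170392e-05, -1.02353019e-03]), 'tau': array([ 4.36933376e-03, -5.97757924e+01,  1.61351234e+00, -2.81957048e+01,
        1.28405527e-02,  4.95578803e-03,  2.54916779e-05]), 'tcp_pos': array([0.28046015, 0.61338734, 0.23040385]), 'orientation': array([-6.68430401e-01, -3.06942833e+00,  2.60505330e-03]), 'contact_force': array([ 0.17168086, -0.11892823,  0.22401327]), 'moment': array([ 0.0426199 , -0.01365207,  0.03719676]), 'gripper_force': 0.0, 'grip_width': 0.08526730240703431}
```

View pics/top0.png

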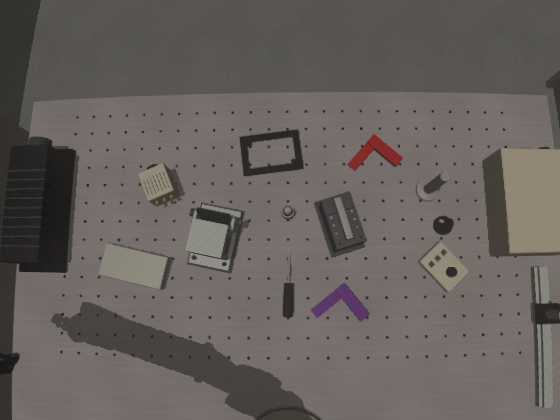

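View pics/side0.png

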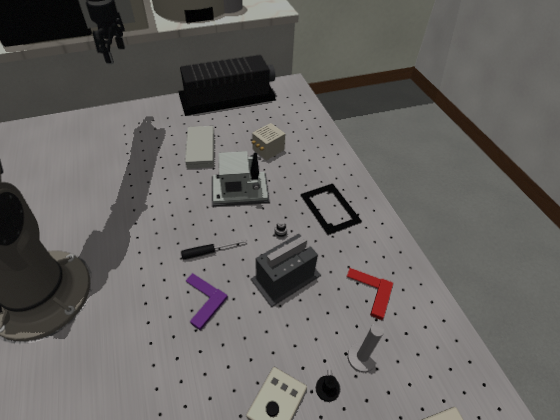

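The top view shows the mount at (215,237), with its black plate at about (213,215), and the dark grey rack at (342,223) carrying the steel square (stock at about (344,218)). The look-alikes are purple at (342,302) and red at (376,152). I choose the steel square in the rack and check it with a close crop.

```bash
cat > h.py <<'E'
import numpy as np, cv2
from scipy.spatial.transform import Rotation as R
def cam(r,n):
    c=r.camera_info(n); f=210/np.tan(np.radians(c['fov_y']/2))
    return f,c['cx'],c['cy'],c['k1'],np.array(c['position']),R.from_rotvec(c['rotation']).as_matrix()
def ray(C,u,v):
    f,cx,cy,k,p,M=C; d=np.array([(u-cx)/f,(v-cy)/f]); s=d.copy()
    for _ in range(20): s=d/(1+k*(s@s))
    return p,M@np.array([*s,1])
def onz(C,u,v,z):
    p,d=ray(C,u,v); return p+d*(z-p[2])/d[2]
def proj(C,P):
    f,cx,cy,k,p,M=C; q=M.T@(np.array(P)-p); s=q[:2]/q[2]; s=s*(1+k*(s@s)); return s*f+[cx,cy]
def tri(C1,a,C2,b):
    p,d=ray(C1,*a); q,e=ray(C2,*b); t=np.linalg.lstsq(np.c_[d,-e],q-p,rcond=None)[0]
    A=p+d*t[0]; B=q+e*t[1]; return (A+B)/2,np.linalg.norm(A-B)
E
python3 - <<'E'
import cv2,numpy as np
t=cv2.imread("pics/top0.png"); s=cv2.imread("pics/side0.png")
def c(im,x,y,w,h,k): return cv2.resize(im[y:y+h,x:x+w],None,fx=k,fy=k,interpolation=cv2.INTER_CUBIC)
# 2x2 sheet: each 66x50 -> 400x300 approx
A=c(t,180,195,80,80,5)[:300*2]; B=c(t,308,180,80,80,5)
C=c(s,205,145,80,80,5)[:]; D=c(s,245,225,80,80,5)
top=np.hstack([A,B]);bot=np.hstack([C,D])
cv2.imwrite("pics/c1.png",cv2.convertScaleAbs(top,alpha=1.5)); cv2.imwrite("pics/c2.png",cv2.convertScaleAbs(bot,alpha=1.3))
E
```

```text
(no output)
```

View pics/c1.png

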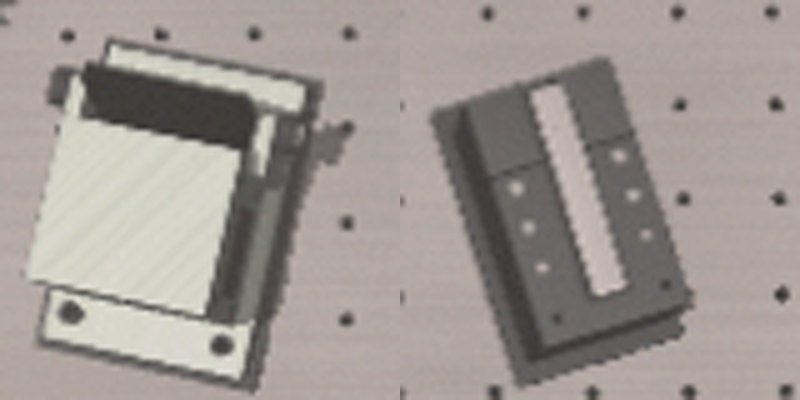

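View pics/c2.png

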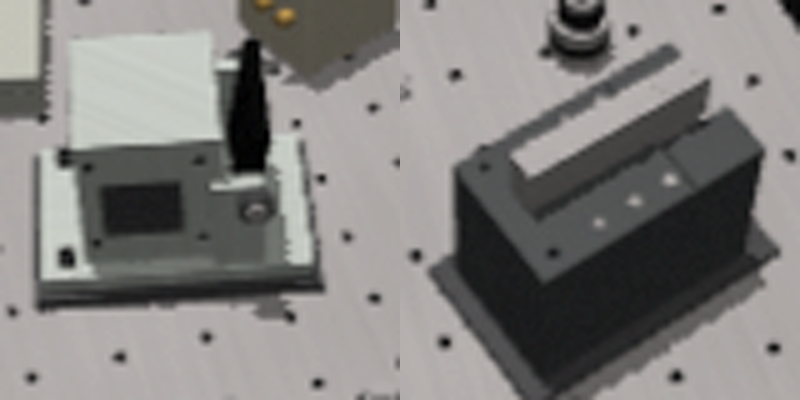

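The close crops confirm it. The steel stock lies on the rack with its notch end towards image-top, roughly world +x. The light block top in the mount has the black plate on its +x side. Next I measure the corners in both views.

```bash
python3 - <<'E'
from bench import r
from h import *
T,S=cam(r,"top"),cam(r,"side")
t=cv2.imread("pics/top0.png"); s=cv2.imread("pics/side0.png")
# block top corners, hand-read: order back+y, front+y, front-y, back-y
tb=np.array([[28,278],[67,115],[243,150],[208,318]])/5+[180,195]-.4
sb=np.array([[68,38],[212,32],[222,138],[80,150]])/5+[205,145]-.4
P=[]
for a,b in zip(tb,sb):
    p,e=tri(T,a,S,b); P.append(p); print("block",p.round(4),round(e,4))
z=np.mean(P,0)[2]
for Z in (.105,.111,.117):
  Q=np.array([onz(T,*a,Z) for a in tb]); W=np.array([onz(S,*a,Z) for a in sb])
  print(Z,"front w",np.linalg.norm(Q[1]-Q[2]),"len",np.linalg.norm(Q[2]-Q[3]),"side w/l",np.linalg.norm(W[1]-W[2]),np.linalg.norm(W[2]-W[3]),"ctr",Q.mean(0)[:2],W.mean(0)[:2],
   "yaw",[np.arctan2(*(X[i]-X[j])[[1,0]]) for X in(Q,W) for i,j in((2,3),(1,0))],[np.arctan2(*(X[1]-X[2])[[1,0]])-np.pi/2 for X in(Q,W)])
# stock top
def rect(im,x,y,w,h,th,C,nm):
    g=cv2.cvtColor(im,cv2.COLOR_BGR2GRAY)[y:y+h,x:x+w]
    m=(g>th).astype(np.uint8); n,l,st,ce=cv2.connectedComponentsWithStats(m)
    k=l[h//2+0,:]; 
    best=min(range(1,n),key=lambda i:np.hypot(*(ce[i]-[w/2,h/2])) if st[i,4]>60 else 9e9)
    pts=np.argwhere(l==best)[:,::-1]+[x,y]
    Q=np.array([onz(C,*p,.130)[:2] for p in pts]).astype(np.float32)
    (c,wh,a)=cv2.minAreaRect(Q*1000)
    vx=np.linalg.svd(Q-Q.mean(0))[2][0]; print(nm,len(pts),"mean",Q.mean(0),"rect",c,wh,"yaw",np.arctan(vx[1]/vx[0]))
for th in (110,125): rect(t,330,190,28,56,th,T,"top")
for th in (120,140,150): rect(s,262,232,50,40,th,S,"side")
tr=np.array([[430,108],[605,60],[690,297],[540,350]])/5+[308,180]-.4
print("rack top",[onz(T,*a,.1).round(4) for a in tr[1:]])
E
```

```text
block [0.5022 0.2399 0.1129] 0.0012
block [0.5806 0.2239 0.1106] 0.0
block [0.5629 0.1389 0.1119] 0.0007
block [0.4863 0.1542 0.11  ] 0.0041
0.105 front w 0.08709494136796901 len 0.08109799794123532 side w/l 0.08626342283358414 0.07639308659994351 ctr [0.53338943 0.19053507] [0.53461651 0.19596236] yaw [np.float64(-0.1902017079789248), np.float64(-0.20939643454920975), np.float64(-0.1755308958654446), np.float64(-0.23171764278080112)] [np.float64(-0.20021053715956372), np.float64(-0.20885381138096326)]
0.111 front w 0.08658715973189002 len 0.08062517973353549 side w/l 0.08555909830621879 0.07576935150056911 ctr [0.53273971 0.18933218] [0.53334611 0.18958674] yaw [np.float64(-0.19020170797892452), np.float64(-0.20939643454920942), np.float64(-0.17553089586544282), np.float64(-0.23171764278079832)] [np.float64(-0.20021053715956327), np.float64(-0.20885381138096126)]
0.117 front w 0.08607937809581102 len 0.08015236152583553 side w/l 0.0848547737788535 0.07514561640119452 ctr [0.53208999 0.1881293 ] [0.53207571 0.18321112] yaw [np.float64(-0.1902017079789245), np.float64(-0.2093964345492097), np.float64(-0.17553089586544446), np.float64(-0.23171764278079954)] [np.float64(-0.20021053715956305), np.float64(-0.20885381138096282)]
top 231 mean [ 0.5750854  -0.13007078] rect (576.0198364257812, -129.90411376953125) (97.51083374023438, 12.839073181152344) yaw 0.28297794
top 1 mean [ 0.60974324 -0.11388449] rect (609.7432250976562, -113.88448333740234) (0.0, 0.0) yaw 0.0
side 658 mean [ 0.5701748  -0.11621962] rect (576.3284912109375, -126.56436157226562) (72.9614028930664, 112.21492767333984) yaw -0.08715017Traceback (most recent call last):
  File "<stdin>", line 27, in <module>
  File "<stdin>", line 21, in rect
ValueError: min() iterable argument is empty
```

>>> play_rows(targets="-1 -0.028 -0.0284 0 0; -1 -0.056 -0.0569 0 0; -1 -0.084 -0.0853 0 0; -1 -0.112 -0.1137 0 0; -1 -0.14 -0.1421 0 0; -1 -0.168 -0.1706 0 0; -1 -0.196 -0.199 0 0; -1 -0.224 -0.2275 0 0")

```text
clock: 0.77
tcp_pos: [0.3899, 0.3118, 0.2311]
orientation: [-0.668, -3.069, 0.0]
contact_force: [0.5, -0.3, -0.0]
grip_width: 0.0855
gripper_force: 0.0
```

>>> play_rows(targets="-1 -0.028 -0.0284 0 0; -1 -0.056 -0.0569 0 0; -1 -0.084 -0.0853 0 0; -1 -0.112 -0.1137 0 0; -1 -0.14 -0.1421 0 0; -1 -0.168 -0.1706 0 0; -1 -0.196 -0.199 0 0; -1 -0.224 -0.2275 0 0")

```text
clock: 1.43
tcp_pos: [0.4989, 0.0119, 0.2313]
orientation: [-0.668, -3.07, -0.0]
contact_force: [0.5, 0.2, 0.5]
grip_width: 0.0856
gripper_force: 0.0
```

>>> play_rows(targets="0 -0.022 -0.022 0 -0.11; 0 -0.044 -0.044 0 -0.22; 0 -0.066 -0.066 0 -0.33; 0 -0.088 -0.088 0 -0.44; 0 -0.105 -0.105 0 -0.55; 0 -0.1117 -0.1135 0.02 -0.65; 0 -0.1117 -0.1135 0.05 -0.713; 0 -0.1117 -0.1135 0.05 -0.713")

```text
clock: 2.1
tcp_pos: [0.5498, -0.1362, 0.1764]
orientation: [0.444, -3.102, -0.003]
contact_force: [-1.7, 1.8, -1.3]
grip_width: 0.0426
gripper_force: 0.0
```

```bash
python3 - <<'E'
from bench import r
import cv2,numpy as np
t=r.grab_frame("top"); s=r.grab_frame("side")
o=r.get_obs(); print(o['tcp_pos'],o['orientation'],o['joints'].round(2))
c=lambda im,x,y:cv2.resize(im[y:y+100,x:x+80,::-1],None,fx=5,fy=5,interpolation=cv2.INTER_CUBIC)
cv2.imwrite("pics/a.png",cv2.convertScaleAbs(np.hstack([c(t,305,160),c(s,245,205)]),alpha=1.4))
E
```

```text
[ 0.552282   -0.13544043  0.18055988] [ 4.41158141e-01 -3.10732326e+00 -1.56276890e-03] [-0.11  0.37  0.31  1.88 -0.14  0.92  2.11]
```

View pics/a.png

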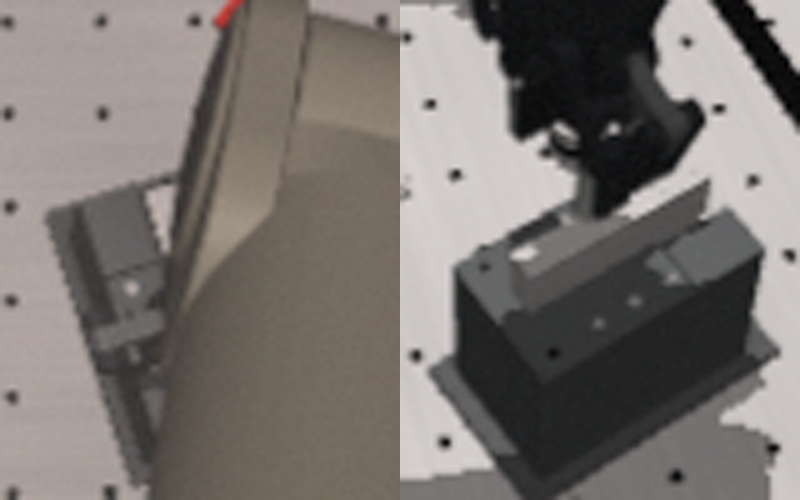

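The side crop shows the fingers above the rear part of the stock, straddling it, so I descend and grip.

>>> play_rows(targets="0 0 0 0.02 0; 0 0 0 0.04 0; 0 0 0 0.055 0; 0 0 0 0.068 0; 0 0 0 0.073 0; 0 0 0 0.073 0; 0 0 0 0.073 0")

```text
clock: 2.78
tcp_pos: [0.5542, -0.1355, 0.1096]
orientation: [-0.445, 3.108, -0.0]
contact_force: [-0.6, 0.9, -0.1]
grip_width: 0.0429
gripper_force: 0.0
```

>>> play_rows(targets="1 0 0 0 0; 1 0 0 0 0; 1 0 0 0 0; 1 0 0 0 0; 1 0 0 0 0; 1 0 0 0 0; 1 0 0 0 0; 1 0 0 0 0", squeeze=90)

```text
clock: 3.45
tcp_pos: [0.5543, -0.136, 0.1097]
orientation: [-0.444, 3.108, -0.001]
contact_force: [0.1, -0.3, 6.7]
grip_width: 0.0139
gripper_force: 88.8
```

>>> play_rows(targets="1 0 0 -0.005 0; 1 0 0 -0.015 0; 1 0 0 -0.03 0; 1 0 0 -0.05 0; 1 0 0 -0.07 0; 1 0 0 -0.095 0; 1 0 0 -0.12 0; 1 0 0 -0.12 0")

```text
clock: 4.12
tcp_pos: [0.5557, -0.1367, 0.2337]
orientation: [-0.443, 3.102, -0.003]
contact_force: [0.3, -0.9, -2.9]
grip_width: 0.0138
gripper_force: 88.0
```

>>> play_rows(targets="1 0 0 0 0; 1 0 0 0 0; 1 0 0 0 0")

```text
clock: 4.37
tcp_pos: [0.552, -0.1355, 0.2267]
orientation: [0.445, -3.107, -0.001]
contact_force: [-0.4, 0.1, -3.7]
grip_width: 0.0138
gripper_force: 88.0
```

```bash
python3 - <<'E'
from bench import r
import cv2,numpy as np
s=r.grab_frame("side")
o=r.get_obs(); print(o['tcp_pos'],o['orientation'],o['contact_force'],o['moment'],o['grip_width'])
cv2.imwrite("pics/b.png",cv2.convertScaleAbs(cv2.resize(s[150:300,200:400,::-1],None,fx=4,fy=4,interpolation=cv2.INTER_CUBIC),alpha=1.4))
E
```

```text
[ 0.55215858 -0.13558789  0.22668322] [ 4.44523091e-01 -3.10685837e+00 -1.11739428e-03] [-0.16845736  0.61197374 -4.1973609 ] [-0.02957243  0.08832055 -0.00980525] 0.014224633914363717
```

View pics/b.png

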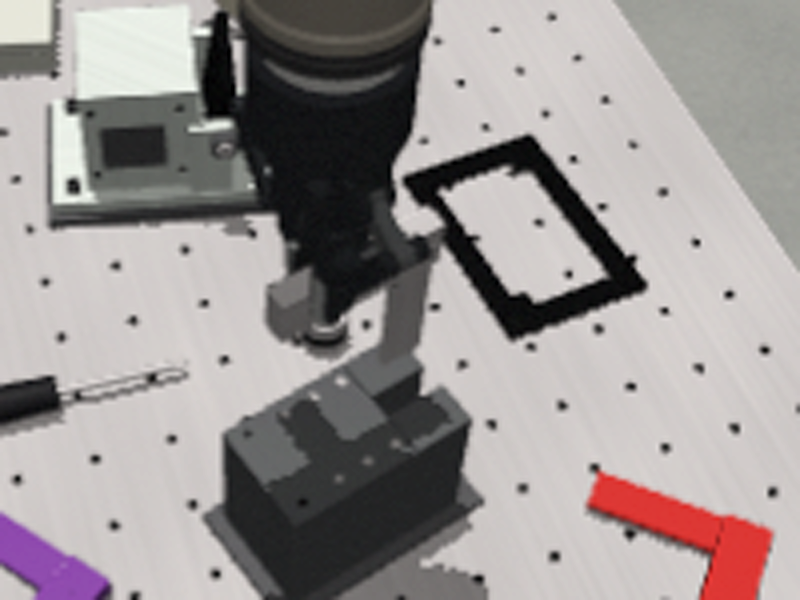

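The square hangs upright in the grip, clear of the rack. I carry it across to the block.

>>> play_rows(targets="1 -0.006 0.018 0 0.04; 1 -0.015 0.046 0 0.1; 1 -0.026 0.08 0 0.16; 1 -0.037 0.114 0 0.22; 1 -0.048 0.148 0 0.28; 1 -0.059 0.182 0 0.34; 1 -0.07 0.216 0 0.4; 1 -0.081 0.25 0 0.46")

```text
clock: 5.08
tcp_pos: [0.56, 0.1284, 0.2271]
orientation: [-0.281, -3.127, 0.001]
contact_force: [0.4, 0.6, -3.4]
grip_width: 0.0143
gripper_force: 88.1
```

>>> play_rows(targets="1 0 0 0 0.024; 1 0 0 0 0.024; 1 0 0 0 0.024; 1 0 0 0 0.024")

```text
clock: 5.42
tcp_pos: [0.5607, 0.125, 0.2276]
orientation: [-0.316, -3.125, 0.002]
contact_force: [0.9, -0.7, -4.2]
grip_width: 0.0144
gripper_force: 88.4
```

>>> play_rows(targets="1 0.005 0.028 0 0; 1 0.0105 0.0575 0 0; 1 0.0105 0.0575 0.015 0; 1 0.0105 0.0575 0.035 0; 1 0.0105 0.0575 0.055 0; 1 0.0105 0.0575 0.062 0; 1 0.0105 0.0575 0.062 0; 1 0.0105 0.0575 0.062 0")

```text
clock: 6.08
tcp_pos: [0.5624, 0.1842, 0.1666]
orientation: [-0.316, -3.126, 0.001]
contact_force: [0.5, -0.7, -2.5]
grip_width: 0.0142
gripper_force: 88.5
```

```bash
python3 - <<'E'
from bench import r
import cv2,numpy as np
s=r.grab_frame("side"); t=r.grab_frame("top")
o=r.get_obs(); print(o['tcp_pos'],o['orientation'],o['contact_force'],o['moment'],o['grip_width'])
c=lambda im,x,y:cv2.resize(im[y:y+100,x:x+80,::-1],None,fx=5,fy=5,interpolation=cv2.INTER_CUBIC)
cv2.imwrite("pics/d.png",cv2.convertScaleAbs(np.hstack([c(t,175,175),c(s,205,115)]),alpha=1.4))
E
```

```text
[0.56315465 0.18493356 0.16765268] [3.14783423e-01 3.12379618e+00 1.70818367e-03] [-0.30581382 -0.09864238 -2.50428141] [-0.0143604   0.12844889 -0.0208576 ] 0.013833154355217104
```

View pics/d.png

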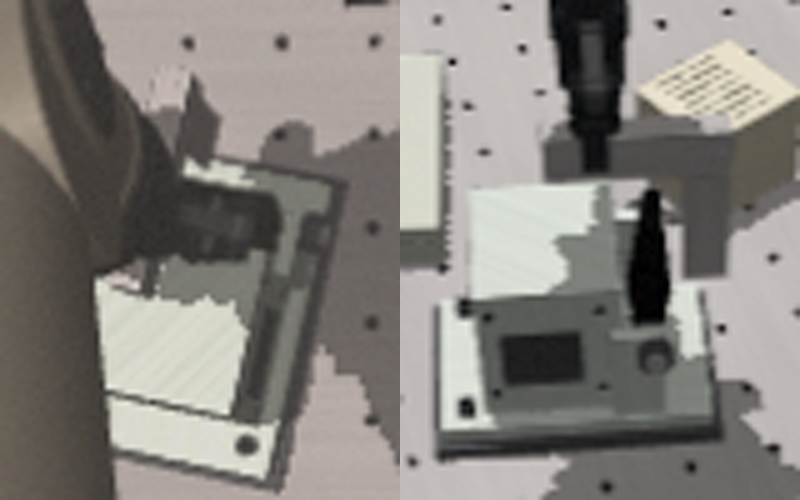

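The square hangs level above the block, with its blade in front of the plate. The blade's inner bottom corner is at side px (341.6,170). I check that point against the expected geometry.

```bash
python3 - <<'E'
from bench import r
from h import *
S=cam(r,"side");p=np.array([.5632,.1849,.1677]);y=-.2
u=np.array([np.cos(y),np.sin(y),0]);z=np.array([0,0,1])
for n,x,h in(("blade in bot",0,-.08),("blade out bot",.026,-.08),("stock back top",-.074,.03),("stock back bot",-.074,0)):
    q=proj(S,p+u*(.0465+x)+z*(h-.0097)+np.array([-.2,-.98,0])*(.008 if h>=0 else .0025)); print(n,q,((q-[205,115]+.4)*5+[400,0]).round())
v=np.array([.1987,.98,0]);f=np.array([.572,.1812,.006])
for L in(0,.06,.12,.17):
    c=f+u*.017+z*.065-v*.041
    for sg,xx in((1,.005),(1,-.005),(-1,.005)):
        q=proj(S,c+u*(xx*np.cos(L)+sg*.035*np.sin(L))+z*(sg*.035*np.cos(L)-xx*np.sin(L))); print(L,sg,xx,((q-[205,115]+.4)*5+[400,0]).round())
E
```

```text
blade in bot [261.64744753 169.36283001] [685. 274.]
blade out bot [270.81340111 168.75518259] [731. 271.]
stock back top [233.17897348 141.86766219] [543. 136.]
stock back bot [233.83663712 150.70998449] [546. 181.]
0 1 0.005 [664. 290.]
0 1 -0.005 [646. 291.]
0 -1 0.005 [666. 379.]
0.06 1 0.005 [668. 290.]
0.06 1 -0.005 [650. 291.]
0.06 -1 0.005 [662. 379.]
0.12 1 0.005 [672. 291.]
0.12 1 -0.005 [654. 290.]
0.12 -1 0.005 [658. 380.]
0.17 1 0.005 [675. 291.]
0.17 1 -0.005 [657. 290.]
0.17 -1 0.005 [655. 380.]
```

>>> play_rows(targets="1 0 0 0.01 0; 1 0 0 0.022 0; 1 0 0 0.032 0; 1 0 0 0.038 0; 1 0 0 0.041 0; 1 0 0 0.041 0; 1 0 0 0.041 0")

```text
clock: 6.77
tcp_pos: [0.5621, 0.1852, 0.1251]
orientation: [-0.313, -3.126, 0.0]
contact_force: [-0.3, -0.9, -3.5]
grip_width: 0.0143
gripper_force: 88.7
```

>>> play_rows(targets="1 0 0 0.001 0; 1 0 0 0.002 0; 1 0 0 0.003 0; 1 0 0 0.003 0; 1 0 0 0.003 0")

```text
clock: 7.18
tcp_pos: [0.5627, 0.1856, 0.123]
orientation: [0.313, 3.125, 0.001]
contact_force: [-0.6, 0.2, 2.5]
grip_width: 0.0139
gripper_force: 89.2
```

>>> play_rows(targets="1 0 0 0.0005 0; 1 0 0 0.0005 0; 1 0 0 0.0005 0; 1 0 0 0.0005 0")

```text
clock: 7.52
tcp_pos: [0.563, 0.1856, 0.123]
orientation: [0.313, 3.124, 0.002]
contact_force: [-0.8, -0.2, 6.2]
grip_width: 0.0142
gripper_force: 90.1
```

>>> play_rows(targets="1 0 0 0.0005 0; 1 0 0 0.0005 0; 1 0 0 0.0005 0; 1 0 0 0.0005 0")

```text
clock: 7.85
tcp_pos: [0.5633, 0.1857, 0.123]
orientation: [0.313, 3.123, 0.003]
contact_force: [-2.2, -0.1, 8.5]
grip_width: 0.0141
gripper_force: 90.6
```

>>> play_rows(targets="1 0.0007 0 0 0; 1 0.0014 0 0 0; 1 0.0021 0 0 0; 1 0.0028 0 0 0; 1 0.0035 0 0 0; 1 0.004 0 0 0; 1 0.004 0 0 0")

```text
clock: 8.43
tcp_pos: [0.5602, 0.1865, 0.123]
orientation: [0.313, 3.122, 0.003]
contact_force: [1.3, 0.0, 5.7]
grip_width: 0.0136
gripper_force: 90.2
```

>>> play_rows(targets="1 0.0005 0 0 0; 1 0.001 0 0 0; 1 0.0015 0 0 0; 1 0.002 0 0 0; 1 0.0025 0 0 0; 1 0.0025 0 0 0")

```text
clock: 8.93
tcp_pos: [0.5578, 0.187, 0.123]
orientation: [0.313, 3.122, 0.003]
contact_force: [1.6, -0.8, 6.5]
grip_width: 0.0142
gripper_force: 90.1
```

>>> play_rows(targets="1 0.0005 0 0.0003 0; 1 0.001 0 0.0003 0; 1 0.0015 0 0.0003 0; 1 0.002 0 0.0003 0; 1 0.002 0 0.0003 0")

```text
clock: 9.35
tcp_pos: [0.5561, 0.1874, 0.123]
orientation: [0.313, 3.121, 0.004]
contact_force: [0.9, -0.4, 7.1]
grip_width: 0.0142
gripper_force: 90.3
```

>>> play_rows(targets="1 0.0005 0 0 0; 1 0.001 0 0 0; 1 0.0015 0 0 0; 1 0.0015 0 0 0")

```text
clock: 9.68
tcp_pos: [0.5547, 0.1878, 0.123]
orientation: [0.313, 3.121, 0.004]
contact_force: [1.8, -0.5, 7.5]
grip_width: 0.0141
gripper_force: 90.2
```

>>> play_rows(targets="1 0.0004 0 0 0; 1 0.0008 0 0 0; 1 0.0012 0 0 0; 1 0.0012 0 0 0")

```text
clock: 10.02
tcp_pos: [0.5539, 0.1879, 0.123]
orientation: [0.314, 3.12, 0.004]
contact_force: [2.2, -1.0, 6.3]
grip_width: 0.0142
gripper_force: 90.1
```

>>> play_rows(targets="1 0.0004 0 0 0; 1 0.0008 0 0 0; 1 0.0012 0 0 0; 1 0.0012 0 0 0")

```text
clock: 10.35
tcp_pos: [0.5536, 0.1879, 0.123]
orientation: [0.314, 3.118, 0.004]
contact_force: [6.1, 0.0, 5.0]
grip_width: 0.0139
gripper_force: 89.9
```

>>> play_rows(targets="1 0 0 0.0004 0; 1 0 0 0.0008 0; 1 0 0 0.0008 0; 1 0 0 0.0008 0")

```text
clock: 10.68
tcp_pos: [0.5537, 0.1879, 0.123]
orientation: [0.314, 3.118, 0.004]
contact_force: [3.2, -2.1, 12.1]
grip_width: 0.0138
gripper_force: 90.7
```

```bash
cat > o.py <<'E'
from bench import r
from h import *
o=r.get_obs();M=R.from_rotvec(o['orientation']).as_matrix()
u=np.array([.98,-.199,0]);v=np.array([.199,.98,0])
print("pos",(o['tcp_pos']*1e3).round(2),"F u,v,z",(o['contact_force']@np.c_[u,v,[0,0,1]]).round(1),"M",(o['moment']@np.c_[u,v,[0,0,1]]).round(3),"tool z tip u,v mrad",(M[:,2]@u*1e3).round(1),(M[:,2]@v*1e3).round(1),"orig x",round(float(((o['tcp_pos']-[.572,.1812,0])@u)*1e3+46.5),2),"yaw",round(float(np.arctan2(-M[1,0],-M[0,0])),4))
E
python3 o.py
```

```text
pos [553.68 187.89 122.97] F u,v,z [ 3.5 -1.4 12.1] M [-0.241 -0.64  -0.015] tool z tip u,v mrad 7.0 3.5 orig x 27.22 yaw -0.2009
```

>>> play_rows(targets="1 0.0004 0 -0.0003 0; 1 0.0008 0 -0.0003 0; 1 0.0012 0 -0.0003 0; 1 0.0012 0 -0.0003 0")

```text
clock: 11.02
tcp_pos: [0.5533, 0.188, 0.1231]
orientation: [0.314, 3.117, 0.005]
contact_force: [7.6, -2.3, 7.3]
grip_width: 0.0142
gripper_force: 90.0
```

```bash
python3 o.py
```

```text
pos [553.32 187.97 123.05] F u,v,z [ 7.9 -0.7  7.3] M [ 0.015 -1.44  -0.   ] tool z tip u,v mrad 8.7 3.8 orig x 26.85 yaw -0.2011
```

>>> play_rows(targets="1 0.0004 0 0.0003 0; 1 0.0008 0 0.0005 0; 1 0.0012 0 0.0006 0; 1 0.0012 0 0.0006 0")

```text
clock: 11.35
tcp_pos: [0.553, 0.1881, 0.1231]
orientation: [0.315, 3.115, 0.005]
contact_force: [7.9, -1.5, 9.4]
grip_width: 0.0142
gripper_force: 90.4
```

```bash
python3 o.py
```

```text
pos [552.96 188.1  123.06] F u,v,z [8.  0.1 9.4] M [-0.12  -1.561 -0.025] tool z tip u,v mrad 10.2 4.4 orig x 26.47 yaw -0.2015
```

>>> play_rows(targets="1 0.0004 0 0.0001 0; 1 0.0008 0 0.0001 0; 1 0.0012 0 0.0001 0; 1 0.0012 0 0.0001 0")

```text
clock: 11.68
tcp_pos: [0.552, 0.1884, 0.1231]
orientation: [0.315, 3.115, 0.006]
contact_force: [7.9, -2.8, 9.7]
grip_width: 0.0141
gripper_force: 90.5
```

```bash
python3 o.py
```

```text
pos [551.98 188.44 123.09] F u,v,z [ 8.3 -1.2  9.7] M [-0.102 -1.562  0.037] tool z tip u,v mrad 10.5 4.7 orig x 25.44 yaw -0.2014
```

>>> play_rows(targets="1 0.0004 0 0.0001 0; 1 0.0008 0 0.0001 0; 1 0.0012 0 0.0001 0; 1 0.0015 0 0.0001 0; 1 0.0015 0 0.0001 0")

```text
clock: 12.1
tcp_pos: [0.5506, 0.1888, 0.1231]
orientation: [0.315, 3.115, 0.006]
contact_force: [7.8, -1.7, 10.9]
grip_width: 0.0139
gripper_force: 90.6
```

```bash
python3 o.py
```

```text
pos [550.63 188.83 123.09] F u,v,z [ 8.  -0.1 10.9] M [-0.065 -1.617 -0.044] tool z tip u,v mrad 10.8 5.0 orig x 24.04 yaw -0.2014
```

>>> play_rows(targets="1 0.0003 0 0.0001 0; 1 0.0006 0 0.0001 0; 1 0.0009 0 0.0001 0; 1 0.0009 0 0.0001 0")

```text
clock: 12.43
tcp_pos: [0.5499, 0.1891, 0.1231]
orientation: [0.315, 3.114, 0.006]
contact_force: [8.2, -0.8, 11.1]
grip_width: 0.0143
gripper_force: 90.6
```

```bash
python3 o.py
```

```text
pos [549.87 189.08 123.06] F u,v,z [ 8.2  0.9 11.1] M [-0.035 -1.576 -0.032] tool z tip u,v mrad 11.0 5.1 orig x 23.25 yaw -0.2013
```

>>> play_rows(targets="1 0.0003 0 0 0; 1 0.0006 0 0 0; 1 0.0006 0 0 0")

```text
clock: 12.68
tcp_pos: [0.5493, 0.1892, 0.1231]
orientation: [0.315, 3.114, 0.006]
contact_force: [8.1, -1.5, 10.4]
grip_width: 0.0144
gripper_force: 90.6
```

```bash
python3 o.py
```

```text
pos [549.3 189.2 123.1] F u,v,z [ 8.3  0.2 10.4] M [-0.071 -1.592 -0.031] tool z tip u,v mrad 11.0 5.2 orig x 22.67 yaw -0.2014
```

>>> play_rows(targets="1 0.0003 0 0 0; 1 0.0006 0 0 0; 1 0.0006 0 0 0")

```text
clock: 12.93
tcp_pos: [0.5487, 0.1893, 0.1231]
orientation: [0.315, 3.114, 0.006]
contact_force: [7.7, -1.7, 11.3]
grip_width: 0.014
gripper_force: 90.6
```

```bash
python3 o.py
```

```text
pos [548.75 189.33 123.09] F u,v,z [ 7.9 -0.1 11.3] M [-0.021 -1.65  -0.014] tool z tip u,v mrad 11.0 5.2 orig x 22.09 yaw -0.2014
```

>>> play_rows(targets="1 0.0003 0 0 0; 1 0.0005 0 0 0; 1 0.0005 0 0 0")

```text
clock: 13.18
tcp_pos: [0.5484, 0.1894, 0.1231]
orientation: [0.315, 3.114, 0.006]
contact_force: [8.4, -2.2, 9.7]
grip_width: 0.0142
gripper_force: 90.6
```

```bash
python3 o.py
```

```text
pos [548.37 189.44 123.09] F u,v,z [ 8.6 -0.5  9.7] M [-0.12  -1.745  0.043] tool z tip u,v mrad 11.3 5.3 orig x 21.7 yaw -0.2014
```

>>> play_rows(targets="1 0.0003 0 0 0; 1 0.0005 0 0 0; 1 0.0005 0 0 0")

```text
clock: 13.43
tcp_pos: [0.5481, 0.1895, 0.1231]
orientation: [0.315, 3.113, 0.007]
contact_force: [8.5, -1.9, 9.7]
grip_width: 0.014
gripper_force: 90.6
```

```bash
python3 o.py
```

```text
pos [548.14 189.51 123.12] F u,v,z [ 8.7 -0.1  9.7] M [-0.051 -1.918 -0.034] tool z tip u,v mrad 11.8 5.4 orig x 21.47 yaw -0.2014
```

>>> play_rows(targets="1 0.0002 0 0.0003 0; 1 0.0005 0 0.0003 0; 1 0.0005 0 0.0003 0")

```text
clock: 13.68
tcp_pos: [0.5481, 0.1895, 0.1231]
orientation: [0.315, 3.113, 0.007]
contact_force: [9.4, -3.0, 10.1]
grip_width: 0.0139
gripper_force: 90.8
```

```bash
python3 o.py
```

```text
pos [548.1  189.48 123.11] F u,v,z [ 9.8 -1.1 10.1] M [-0.156 -2.023  0.007] tool z tip u,v mrad 12.6 5.7 orig x 21.43 yaw -0.2017
```

>>> play_rows(targets="1 0.0002 0 0.0002 0; 1 0.0005 0 0.0002 0; 1 0.0005 0 0.0002 0")

```text
clock: 13.93
tcp_pos: [0.5481, 0.1895, 0.1231]
orientation: [0.315, 3.112, 0.007]
contact_force: [10.2, -2.5, 10.8]
grip_width: 0.0142
gripper_force: 90.8
```

```bash
python3 o.py
```

```text
pos [548.1  189.51 123.14] F u,v,z [10.4 -0.4 10.8] M [-0.15  -2.159  0.004] tool z tip u,v mrad 13.5 6.0 orig x 21.42 yaw -0.2019
```

>>> play_rows(targets="1 0.0002 0 0.0003 0; 1 0.0004 0 0.0005 0; 1 0.0004 0 0.0005 0; 1 0.0004 0 0.0005 0")

```text
clock: 14.27
tcp_pos: [0.5481, 0.1895, 0.1231]
orientation: [0.315, 3.111, 0.008]
contact_force: [9.1, -4.0, 14.6]
grip_width: 0.0144
gripper_force: 91.2
```

```bash
python3 o.py
```

```text
pos [548.1 189.5 123.1] F u,v,z [ 9.7 -2.1 14.6] M [-0.258 -2.056  0.006] tool z tip u,v mrad 14.1 6.3 orig x 21.43 yaw -0.2021
```

>>> play_rows(targets="1 0 0 0 0; 1 0 0 0 0; 1 0 0 0 0; 1 0 0 0 0; 1 0 0 0 0; 1 0 0 0 0; 1 0 0 0 0; 1 0 0 0 0")

```text
clock: 14.93
tcp_pos: [0.5481, 0.1895, 0.1231]
orientation: [0.315, 3.111, 0.007]
contact_force: [9.8, -4.3, 14.2]
grip_width: 0.0139
gripper_force: 91.2
```

>>> play_rows(targets="1 0 0 0 0; 1 0 0 0 0; 1 0 0 0 0; 1 0 0 0 0; 1 0 0 0 0; 1 0 0 0 0; 1 0 0 0 0; 1 0 0 0 0")

```text
clock: 15.6
tcp_pos: [0.5481, 0.1895, 0.1231]
orientation: [0.315, 3.111, 0.008]
contact_force: [9.5, -2.8, 15.3]
grip_width: 0.0139
gripper_force: 91.2
```

```bash
python3 o.py
```

```text
pos [548.1  189.49 123.11] F u,v,z [ 9.9 -0.9 15.3] M [-0.328 -2.058 -0.041] tool z tip u,v mrad 14.1 6.2 orig x 21.43 yaw -0.2022
```

>>> play_rows(targets="1 0.0003 0 -0.0003 0; 1 0.0006 0 -0.0004 0; 1 0.0006 0 -0.0004 0; 1 0.0006 0 -0.0004 0")

```text
clock: 15.93
tcp_pos: [0.5478, 0.1896, 0.1232]
orientation: [0.315, 3.11, 0.007]
contact_force: [12.1, -3.0, 11.7]
grip_width: 0.014
gripper_force: 90.7
```

```bash
python3 o.py
```

```text
pos [547.83 189.56 123.2 ] F u,v,z [12.4 -0.5 11.7] M [-0.131 -2.614 -0.052] tool z tip u,v mrad 14.8 6.3 orig x 21.15 yaw -0.2022
```

>>> play_rows(targets="1 0 0 0 0; 1 0 0 0 0; 1 0 0 0 0; 1 0 0 0 0; 1 0 0 0 0; 1 0 0 0 0; 1 0 0 0 0; 1 0 0 0 0")

```text
clock: 16.6
tcp_pos: [0.5479, 0.1896, 0.1232]
orientation: [0.315, 3.11, 0.008]
contact_force: [12.4, -2.7, 10.6]
grip_width: 0.0142
gripper_force: 90.7
```

>>> play_rows(targets="1 0 0 0 0; 1 0 0 0 0; 1 0 0 0 0; 1 0 0 0 0; 1 0 0 0 0; 1 0 0 0 0; 1 0 0 0 0; 1 0 0 0 0")

```text
clock: 17.27
tcp_pos: [0.5478, 0.1896, 0.1232]
orientation: [0.315, 3.11, 0.008]
contact_force: [11.1, -3.4, 10.4]
grip_width: 0.0141
gripper_force: 90.7
```

```bash
python3 o.py
```

```text
pos [547.85 189.59 123.22] F u,v,z [11.6 -1.1 10.4] M [-0.081 -2.609 -0.047] tool z tip u,v mrad 14.8 6.4 orig x 21.16 yaw -0.2022
```

>>> play_rows(targets="1 0 0 0.0004 0; 1 0 0 0.0008 0; 1 0 0 0.0011 0; 1 0 0 0.0011 0")

```text
clock: 17.6
tcp_pos: [0.5479, 0.1896, 0.1231]
orientation: [0.316, 3.11, 0.008]
contact_force: [8.9, -4.1, 19.6]
grip_width: 0.0141
gripper_force: 92.0
```

```bash
python3 o.py
```

```text
pos [547.9  189.57 123.13] F u,v,z [ 9.6 -2.3 19.6] M [-0.562 -1.946 -0.069] tool z tip u,v mrad 14.7 6.7 orig x 21.21 yaw -0.2023
```

>>> play_rows(targets="1 0 0 0 0; 1 0 0 0 0; 1 0 0 0 0; 1 0 0 0 0; 1 0 0 0 0; 1 0 0 0 0; 1 0 0 0 0; 1 0 0 0 0")

```text
clock: 18.27
tcp_pos: [0.5479, 0.1896, 0.1231]
orientation: [0.316, 3.11, 0.008]
contact_force: [8.1, -5.2, 19.2]
grip_width: 0.0142
gripper_force: 92.0
```

```bash
python3 o.py
```

```text
pos [547.88 189.56 123.14] F u,v,z [ 9.  -3.5 19.2] M [-0.58  -1.945 -0.013] tool z tip u,v mrad 14.8 6.7 orig x 21.2 yaw -0.2023
```

>>> play_rows(targets="1 0.0003 0 -0.0002 0; 1 0.0006 0 -0.0004 0; 1 0.0006 0 -0.0004 0; 1 0.0006 0 -0.0004 0")

```text
clock: 18.6
tcp_pos: [0.5478, 0.1896, 0.1232]
orientation: [0.316, 3.109, 0.008]
contact_force: [11.4, -3.2, 14.4]
grip_width: 0.014
gripper_force: 91.2
```

```bash
python3 o.py
```

```text
pos [547.85 189.6  123.19] F u,v,z [11.8 -0.9 14.4] M [-0.323 -2.594 -0.051] tool z tip u,v mrad 15.9 6.8 orig x 21.16 yaw -0.2024
```

>>> play_rows(targets="1 0 0 0 0; 1 0 0 0 0; 1 0 0 0 0; 1 0 0 0 0; 1 0 0 0 0; 1 0 0 0 0; 1 0 0 0 0; 1 0 0 0 0")

```text
clock: 19.27
tcp_pos: [0.5479, 0.1895, 0.1232]
orientation: [0.316, 3.109, 0.008]
contact_force: [10.8, -4.3, 15.4]
grip_width: 0.0143
gripper_force: 91.2
```

>>> play_rows(targets="1 0 0 0 0; 1 0 0 0 0; 1 0 0 0 0; 1 0 0 0 0; 1 0 0 0 0; 1 0 0 0 0; 1 0 0 0 0; 1 0 0 0 0")

```text
clock: 19.93
tcp_pos: [0.5478, 0.1896, 0.1232]
orientation: [0.316, 3.109, 0.008]
contact_force: [11.9, -2.9, 14.7]
grip_width: 0.0142
gripper_force: 91.2
```

```bash
python3 o.py
```

```text
pos [547.84 189.57 123.16] F u,v,z [12.3 -0.5 14.7] M [-0.316 -2.548  0.008] tool z tip u,v mrad 15.8 6.8 orig x 21.16 yaw -0.2025
```

The square is seated and has come to a firm stop. I release it forward first, then lift.

>>> play_rows(targets="1 -0.001 0 -0.0003 0; 1 -0.003 0 -0.0006 0; 1 -0.005 0 -0.0008 0; 1 -0.008 0 -0.0008 0; 1 -0.011 0 -0.0008 0; 1 -0.014 0 -0.0008 0; 1 -0.016 0 -0.0008 0; 1 -0.016 0 -0.0008 0")

```text
clock: 20.6
tcp_pos: [0.558, 0.1884, 0.1229]
orientation: [0.313, 3.12, 0.007]
contact_force: [-3.2, 1.0, 21.8]
grip_width: 0.0143
gripper_force: 92.3
```

```bash
python3 o.py
```

```text
pos [558.04 188.38 122.94] F u,v,z [-3.3  0.4 21.8] M [-0.036  0.673  0.029] tool z tip u,v mrad 5.1 5.1 orig x 31.39 yaw -0.1999
```

>>> play_rows(targets="1 0 0 -0.003 0; 1 -0.002 0 -0.008 0; 1 -0.004 0 -0.02 0; 1 -0.004 0 -0.04 0; 1 -0.004 0 -0.06 0; 1 -0.004 0 -0.085 0; 1 -0.004 0 -0.11 0; 1 -0.004 0 -0.11 0")

```text
clock: 21.27
tcp_pos: [0.5612, 0.1864, 0.2335]
orientation: [0.314, 3.12, 0.005]
contact_force: [2.0, 0.1, -3.0]
grip_width: 0.0144
gripper_force: 88.8
```

>>> play_rows(targets="1 0 0 0 0; 1 0 0 0 0; 1 0 0 0 0; 1 0 0 0 0")

```text
clock: 21.6
tcp_pos: [0.5579, 0.1855, 0.2273]
orientation: [-0.313, -3.123, 0.003]
contact_force: [-0.1, 0.1, -3.3]
grip_width: 0.0147
gripper_force: 88.7
```

```bash
python3 o.py; python3 - <<'E'
from bench import r
import cv2,numpy as np
s=r.grab_frame("side"); t=r.grab_frame("top")
c=lambda im,x,y:cv2.resize(im[y:y+100,x:x+80,::-1],None,fx=5,fy=5,interpolation=cv2.INTER_CUBIC)
cv2.imwrite("pics/e.png",cv2.convertScaleAbs(np.hstack([c(t,175,175),c(s,205,115)]),alpha=1.4))
E
```

```text
pos [557.89 185.53 227.31] F u,v,z [-0.2  0.1 -3.3] M [-0.021 -0.026 -0.025] tool z tip u,v mrad -2.6 -2.0 orig x 31.81 yaw -0.1998
```

View pics/e.png

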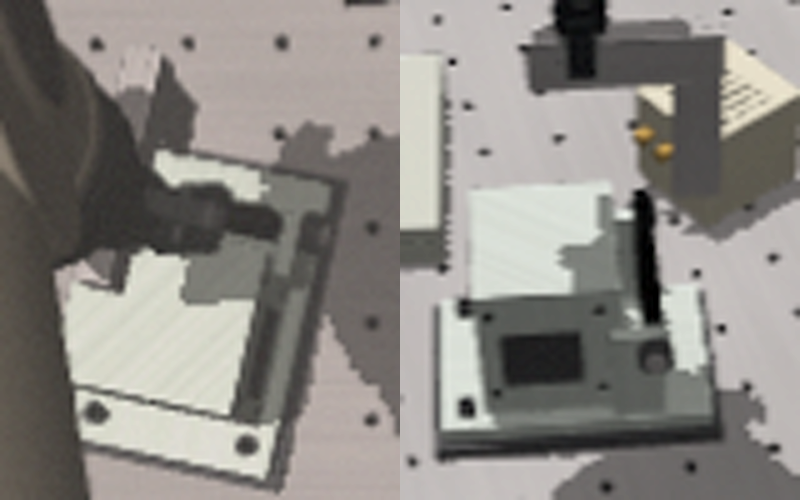

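The side view shows the plate as an upright band of even width, so it now stands square. The square is intact in the grip, with its blade at about (697,130). I carry it back to the rack.

>>> play_rows(targets="1 -0.003 -0.018 -0.002 -0.04; 1 -0.009 -0.046 -0.004 -0.1; 1 -0.015 -0.08 -0.004 -0.16; 1 -0.022 -0.114 -0.004 -0.22; 1 -0.028 -0.148 -0.004 -0.28; 1 -0.035 -0.182 -0.004 -0.34; 1 -0.041 -0.216 -0.004 -0.4; 1 -0.048 -0.25 -0.004 -0.46")

```text
clock: 22.37
tcp_pos: [0.5558, -0.0703, 0.2327]
orientation: [0.412, -3.114, -0.0]
contact_force: [1.4, -0.3, -3.9]
grip_width: 0.0138
gripper_force: 88.7
```

>>> play_rows(targets="1 0 0 0 -0.024; 1 0 0 0 -0.024; 1 0 0 0 -0.024; 1 0 0 0 -0.024")

```text
clock: 22.7
tcp_pos: [0.5564, -0.0671, 0.2327]
orientation: [0.447, -3.109, -0.001]
contact_force: [0.5, 1.1, -3.8]
grip_width: 0.0139
gripper_force: 88.8
```

```bash
python3 o.py
```

```text
pos [556.38 -67.12 232.74] F u,v,z [ 0.2  1.2 -3.8] M [-0.007  0.07   0.023] tool z tip u,v mrad -0.7 0.5 orig x 80.61 yaw 0.2854
```

>>> play_rows(targets="1 0.007 -0.022 0 0; 1 0.014 -0.044 0 0; 1 0.0205 -0.0635 0 0; 1 0.021 -0.0655 0 0; 1 0.021 -0.0655 0 0; 1 0.021 -0.0655 0 0; 1 0.021 -0.0655 0 0")

```text
clock: 23.28
tcp_pos: [0.5549, -0.1352, 0.2329]
orientation: [0.449, -3.109, -0.001]
contact_force: [0.1, -0.3, -3.6]
grip_width: 0.0142
gripper_force: 88.9
```

```bash
python3 o.py; python3 - <<'E'
from bench import r
from h import *
S=cam(r,"side");o=r.get_obs();p=o['tcp_pos'];y=.2842
s=r.grab_frame("side")
x0,y0=225,175
cv2.imwrite("pics/f.png",cv2.convertScaleAbs(cv2.resize(s[y0:y0+100,x0:x0+120,::-1],None,fx=6,fy=6,interpolation=cv2.INTER_CUBIC),alpha=1.4))
u=np.array([np.cos(y),np.sin(y),0]);z=np.array([0,0,1]);v=np.array([u[1],-u[0],0])
for n,x,h in(("blade in bot",0,-.08),("blade out bot",.026,-.08),("front top",.026,.03),("stock back top",-.074,.03),("stock back bot",-.074,0)):
    q=proj(S,p+u*(.0465+x)+z*(h-.0097)+v*(.008 if h>=0 else .0025)); print(n,((q-[x0,y0]+.4)*6).round())
E
```

```text
pos [ 554.92 -135.25  232.89] F u,v,z [ 0.2 -0.3 -3.6] M [-0.052  0.086  0.017] tool z tip u,v mrad -0.4 0.8 orig x 92.73 yaw 0.2869
blade in bot [436. 383.]
blade out bot [492. 351.]
front top [530. 167.]
stock back top [284. 296.]
stock back bot [283. 352.]
```

View pics/f.png

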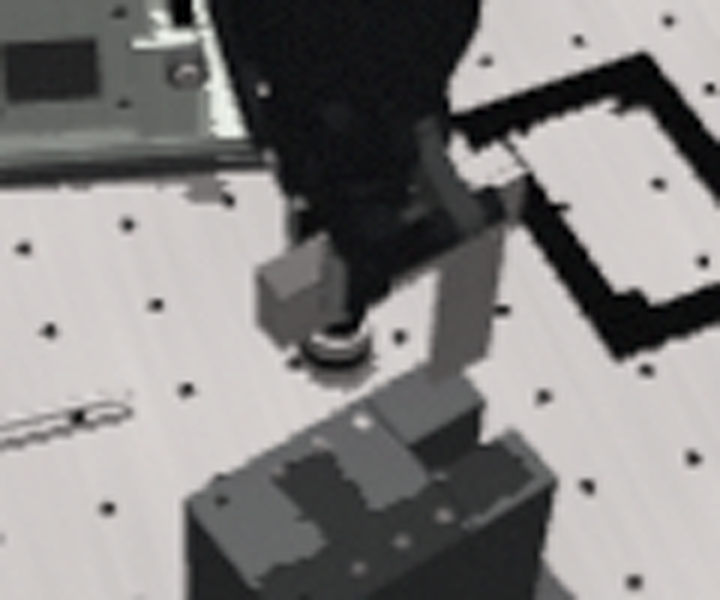

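The carried square matches its expected pose, with the blade bottom at about (490,355) against a predicted (492,351), over the notch. I lower it.

>>> play_rows(targets="1 0 0 0.01 0; 1 0 0 0.03 0; 1 0 0 0.045 0; 1 0 0 0.06 0; 1 0 0 0.075 0; 1 0 0 0.09 0; 1 0 0 0.1 0; 1 0 0 0.1 0")

```text
clock: 24.0
tcp_pos: [0.5529, -0.1364, 0.1304]
orientation: [0.446, -3.105, -0.002]
contact_force: [0.0, -1.1, -4.0]
grip_width: 0.0141
gripper_force: 88.9
```

>>> play_rows(targets="1 0 0 0.007 0; 1 0 0 0.014 0; 1 0 0 0.018 0; 1 0 0 0.021 0; 1 0 0 0.022 0; 1 0 0 0.022 0; 1 0 0 0.022 0")

```text
clock: 24.58
tcp_pos: [0.5548, -0.1375, 0.1114]
orientation: [-0.445, 3.109, -0.0]
contact_force: [0.5, 0.9, -3.8]
grip_width: 0.0141
gripper_force: 88.9
```

```bash
python3 o.py
```

```text
pos [ 554.8  -137.48  111.36] F u,v,z [ 0.3  1.  -3.8] M [-0.032  0.16   0.02 ] tool z tip u,v mrad 0.5 0.1 orig x 93.06 yaw 0.2841
```

>>> play_rows(targets="1 0 0 0.0007 0; 1 0 0 0.0014 0; 1 0 0 0.002 0; 1 0 0 0.002 0; 1 0 0 0.002 0")

```text
clock: 25.0
tcp_pos: [0.5552, -0.1375, 0.1097]
orientation: [-0.445, 3.109, -0.001]
contact_force: [-1.4, 0.4, 2.9]
grip_width: 0.0144
gripper_force: 89.6
```

```bash
python3 o.py
```

```text
pos [ 555.23 -137.55  109.72] F u,v,z [-1.4  0.1  2.9] M [ 0.043  0.088 -0.028] tool z tip u,v mrad 1.5 0.2 orig x 93.5 yaw 0.2841
```

>>> play_rows(targets="1 0 0 0 0; 1 0 0 0 0; 0.4 0 0 0 0; 0.2 0 0 0 0; 0 0 0 0 0; 0 0 0 0 0; 0 0 0 0 0; 0 0 0 0 0", squeeze=20)

```text
clock: 25.67
tcp_pos: [0.5545, -0.1374, 0.109]
orientation: [0.445, -3.11, -0.0]
contact_force: [1.0, 0.8, 0.0]
grip_width: 0.0427
gripper_force: 0.0
```

>>> play_rows(targets="0 0 0 -0.01 0; 0 0 0 -0.03 0; 0 0 0 -0.06 0; 0 0 0 -0.09 0; 0 0 0 -0.12 0; 0 0 0 -0.14 0; 0 0 0 -0.14 0; 0 0 0 -0.14 0")

```text
clock: 26.33
tcp_pos: [0.5553, -0.1376, 0.2509]
orientation: [-0.444, 3.107, -0.001]
contact_force: [0.3, 0.8, -1.3]
grip_width: 0.0425
gripper_force: 0.0
```

>>> play_rows(targets="0 0.01 0.03 0 0; 0 0.02 0.06 0 0; 0 0.03 0.09 0 0; 0 0.04 0.12 0 0; 0 0.04 0.16 0 0; 0 0.04 0.2 0 0; 0 0.04 0.2 0 0; 0 0.04 0.2 0 0")

```text
clock: 27.0
tcp_pos: [0.4587, 0.0455, 0.2482]
orientation: [0.453, -3.107, -0.0]
contact_force: [0.0, -0.3, -0.3]
grip_width: 0.0427
gripper_force: 0.0
```

```bash
python3 o.py; python3 - <<'E'
from bench import r
from h import *
s=r.grab_frame("side"); t=r.grab_frame("top")
c=lambda im,x,y:cv2.resize(im[y:y+100,x:x+80,::-1],None,fx=5,fy=5,interpolation=cv2.INTER_CUBIC)
cv2.imwrite("pics/g.png",cv2.convertScaleAbs(np.hstack([c(t,308,170),c(s,245,215)]),alpha=1.4))
T=cam(r,"top")
g=cv2.cvtColor(t,cv2.COLOR_RGB2GRAY)[190:246,330:358]
ys,xs=np.nonzero(g>110)
E
```

```text
pos [458.73  45.46 248.15] F u,v,z [ 0.1 -0.3 -0.3] M [ 0.001 -0.016  0.017] tool z tip u,v mrad -2.0 -0.6 orig x -37.49 yaw 0.2896
```

View pics/g.png

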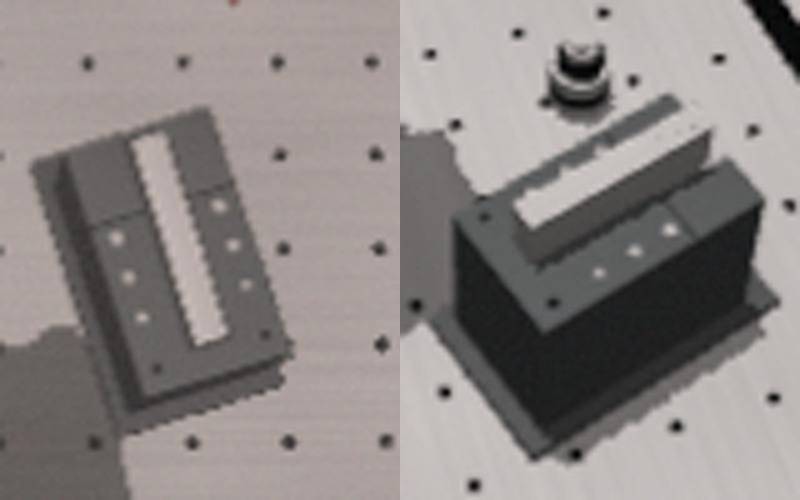

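The stock lies flat in its original place (top crop (180,240)), with the blade in the notch and the arm clear. I hand in.

```bash
python3 -c "
from bench import r
print(r.hand_in())"
```

```text
the job is handed in; nothing more can be done
None
```

I swung the plate square with the square's stock seated on the block, held it pressed there for several seconds, hung the square back in its rack and handed the job in at about 27 s; the side camera shows the plate upright, but it resolves only to about 1–2 mm.

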